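Take the hay rack off the hutch door for washing

TASK

The hutch door lies flat on the slab with a wire hay rack and a feed trough still hung on its headed studs. Slide the hay rack along its keyhole slots until the stud heads sit in the wide ends, lift it straight off, and set it down gently, flat and basket side up, inside the grey wash tray. Leave the feed trough hung where it is.

Things in the scene. Friction and masses are not known exactly. Their poses are not given: they have to be found in the camera images.
- hay_rack: Steel wire hay rack, about 0.45 kg. Back plate 4 mm thick, x -60 to 112, y -65 to 65 mm. Grip its flat rail: over x = 0, 10 mm thick in x, 130 long in y, 48 to 74 mm above the plate's underside, free of wires for y -28 to 28. Origin: plate's underside below mid-rail; z up, x to the keyhole end. To free: slide flat 28 mm along own +x (wide ends leave the heads 5 mm play), then lift straight up.
- feed_trough: Steel feed trough hung beside the rack (left or right varies) on the same back plate with the same frame and keyholes, but with a plain open-topped sheet box 100 x 126 x 48 mm in place of wires, and no rail. 0.5 kg. It stays where it is.
- hutch_door: Fixed wooden door lying flat, 300 (x) x 380 (y) x 26 mm. Origin: centre of underside; z up, x to its top end. Studs at x = 70, y = 85+-38 and -85+-38: shank 8, head 20 mm wide, head top 11 mm above the door. Rack and trough hang at x = -20, y = +-85, axes as the door's. Their keyholes (y +-38): wide end 30 mm across at plate x = 62, 13 mm slot from there to x = 96.5; stud now at x = 90.
- wash_tray: Fixed grey plastic tray, open on top: 280 (x) x 230 (y) x 45 mm high outside, walls and floor 5 mm thick. Origin: centre of underside, z up. The rack fits with its x axis along the tray's x; with the rack's origin 26 mm to the -x side of the tray's centre it has 45 mm to spare all round.

How it is judged:
On the way, in this order (a step that is already met when the one before it is completed fails the run):
1. the rack, still flat on the door, is slid towards the door's top end until the stud heads are in the wide ends (x of hay_rack in the frame of hutch_door above 0.001 m and z of hay_rack in the frame of hutch_door below 0.034 m).
2. the rack is lifted clear of the studs (z of hay_rack in the frame of hutch_door above 0.05 m), for 0.1 s.
At the end, for the whole second after the job is handed in: The hay rack lies at rest inside the wash tray, basket side up (within about 10 degrees) with its back plate on the tray floor (within 7 mm), and the feed trough is within 15 mm of where it hung (x of hay_rack in the frame of wash_tray between -0.13 and 0.13 m and y of hay_rack in the frame of wash_tray between -0.11 and 0.11 m and z of hay_rack in the frame of wash_tray below 0.012 m and angle between hay_rack's own z axis and vertical below 0.18 rad and linear speed of hay_rack below 0.02 m/s and distance of feed_trough from where it was at the start of the episode below 0.015 m); the robot touches nothing.
It fails at once if the feed trough is shifted by more than 15 mm (distance of feed_trough from where it was at the start of the episode above 0.015 m).
It fails at once if the rack is dropped into the tray: let go of while it is more than about 30 mm above the tray's floor (z of hay_rack in the frame of wash_tray above 0.035 m and horizontal distance between hay_rack and wash_tray below 0.2 m and contact force between the fingers and hay_rack below 0.1 N).
It also fails if it takes over 48 s, if anything falls off the work surface, if the arm or the gripper's body presses on something with over 40 N, if the wrist force passes 120 N, or if a joint passes its speed limit or range.

ROBOT

A 6-joint arm with a two-finger parallel gripper is mounted at the origin on the work surface. World frame = base frame: x ahead of the robot, y to its left, z up, the work surface at z = 0. Lengths are in m, angles in rad, forces in N, time in s.
With the tool pointing down it reaches from about 0.35 to 0.775 m from the base axis. Payload 5.5 kg.
Tool frame: the origin (TCP) lies on the centre line of the jaws, within the pads' length; the fingertips stand 11 mm ahead of it and the grasp point (between the pads) lies 8 mm behind it; z points along the fingers, y is the line along which they close (so a half turn about z gives the same grasp; the last joint's range is limited). The gripper opens to 85 mm and grips with 20 to 120 N. Pads are 22 mm wide; open, the fingers measure 114 mm over their backs; the gripper's body (76 mm by 85 mm) begins 54 mm behind the grasp point. The pads swing forward as they close: fully open they stand 13 mm farther back than shut.
Start: joints at [1.099, 0.313, 0.046, 1.304, 0, 1.431], TCP at [0.187, 0.544, 0.242] pointing down, gripper open.
Joint ranges: [-2.76, 2.76], [-0.86, 1.69], [-1.03, 1.26], [-2.2, 2.34], [-1.47, 1.5], [-3.14, 3.14]. Speed limits (rad/s): [2.57, 2.57, 3.14, 3.14, 3.14, 3.14].

INTERFACE

Orientations are given as a unit quaternion [w, x, y, z].
In Python, from workcell import get_state, eyes, env gives the robot as it stands.
- The arm moves only by the shell command python3 -m inch 'ROWS' [OPENING] [FORCE]. ROWS is JSON, one flat list of numbers, 4 for each row, row after row: the shift along the tool's x, y, z in cm, then the turn about the tool's z in rad. A call has exactly 5 rows; each row shifts and turns the commanded pose from where the row before left it, along the tool's axes as they then stand; what a row does not reach is not made up. A row lasts 1/12 s, in which the tool goes at most 41.7 mm and 7.16 degrees, less where a joint would pass 70% of its speed; a pose out of reach is approached as far as the arm can. A call is refused whole if a number of a shift passes 4.17 or a number of a turn 0.125, either way. A call with a gripper value outside its range is refused whole. OPENING is the opening, from -1 (shut) to 1 (fully open), set as the call begins (- or left out, the last holds). The fingers move at their own pace and stop on an object; FORCE is the grip in N (left out, the last holds). Time passes only in rows, so rows that do not move let the fingers close, or fill a call up. It gives the time, the measured TCP pose, the force, the opening and the grip force at its end, in the units of the state.
- get_state(): the state, without advancing time (a new reading comes with each control period).
- eyes.read_camera(name): name is "side" or "top" or "wrist"; returns the picture (400x640x3 uint8, red, green, blue); there is no depth.
- eyes.camera_info(name): a dict with "fovy" (degrees; the focal length in pixels is half the picture's height over the tangent of half this angle, whatever the lens; pixels are square), "cx", "cy" (the principal point, pixels), "xyz" and "orientation" of the camera in the world. Camera axes: x right, y down, z forward; pixel columns grow to the right and rows downward; lengths in m; the calibration is good to about 2 mm. A picture is of the moment at which its call begins: read the wrist's pose just before it. camera_info takes no time and is no camera call; for the wrist camera it gives the pose at the moment of the call.
- env.hand_in(): hands the job in; it is judged then, once.
The state is a dict: "clock": time; "joint_pos": joint angles; "qvel": joint speeds; "tau": joint torques, N m; "tcp_pos": TCP position; "orientation": TCP orientation; "wrist_force": force on the tool from outside, world axes, zero at the start; "ft_torque": the same for the moment, N m; "finger_gap": finger opening in m; "grip_force": force on a finger pad.
Only numpy, scipy, OpenCV 4.12 (cv2) and the standard library are available. Lean on these libraries where they do the work, as an engineer would, in place of code of your own. Each camera call takes 0.05 s, during which the arm holds its last target. There are 200 camera calls.

## Working session

There is one attempt and no reset: what is moved stays moved. The work goes in short steps, Python scripts to look and compute and a shell command to move; the robot and the scene stay as the last step left them, time stands still between calls to the robot, and variables do not carry over. Pictures are saved under pics/ and viewed, at most 10 in all, crops included, and the job is handed in when it is done.

```bash
mkdir -p pics
python3 - <<'E'
from workcell import get_state, eyes, env
import cv2
for n in("top","side"):
    im=eyes.read_camera(n); cv2.imwrite(f"pics/{n}0.png",im[:,:,::-1]); print(n,eyes.camera_info(n))
s=get_state();print({k:s[k] for k in("clock","tcp_pos","orientation","finger_gap")})
E
```

```text
top {'fovy': 47.976176597754126, 'cx': 318.43878208532436, 'cy': 203.34165450341533, 'xyz': array([0.44906852, 0.02052304, 1.01281393]), 'orientation': array([ 0.01699423, -0.7053989 ,  0.70745962, -0.04030477])}
side {'fovy': 53.902568650322365, 'cx': 323.22695451273376, 'cy': 196.74481677099823, 'xyz': array([ 0.17159571, -0.6251642 ,  0.45051235]), 'orientation': array([-0.4974523 ,  0.83012439, -0.21203892,  0.13591984])}
{'clock': 0.1, 'tcp_pos': array([0.18713548, 0.54325056, 0.24149421]), 'orientation': array([-2.36952178e-04,  1.65147008e-01,  9.86268626e-01, -7.78635417e-04]), 'finger_gap': 0.08516649872289242}
```

View pics/top0.png

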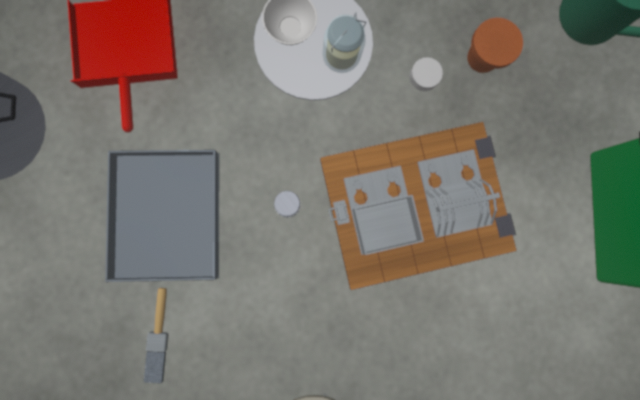

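View pics/side0.png

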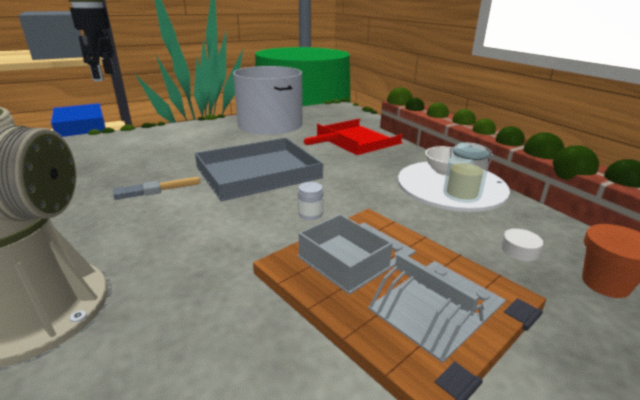

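Top: the door spans about (322,157)–(514,250). Its top end and the studs are up in the image. The trough is on the left at (387,223), the rack on the right at (463,197), and the tray at (163,215). I'll zoom in on both views.

Run:
```python
import cv2,numpy as np
a=cv2.imread("pics/top0.png")[115:295,310:530]; b=cv2.imread("pics/side0.png")[200:400,250:550]
cv2.imwrite("pics/top_c.png",cv2.resize(a,None,fx=3.3,fy=3.3,interpolation=2)[:600])
cv2.imwrite("pics/side_c.png",cv2.resize(b,None,fx=2.6,fy=2.6,interpolation=2))
```

```text
(no output)
```

View pics/top_c.png

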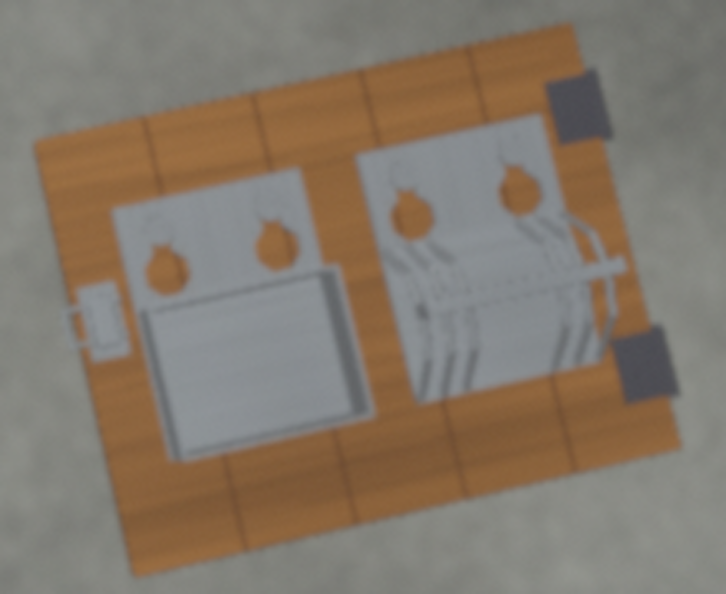

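View pics/side_c.png

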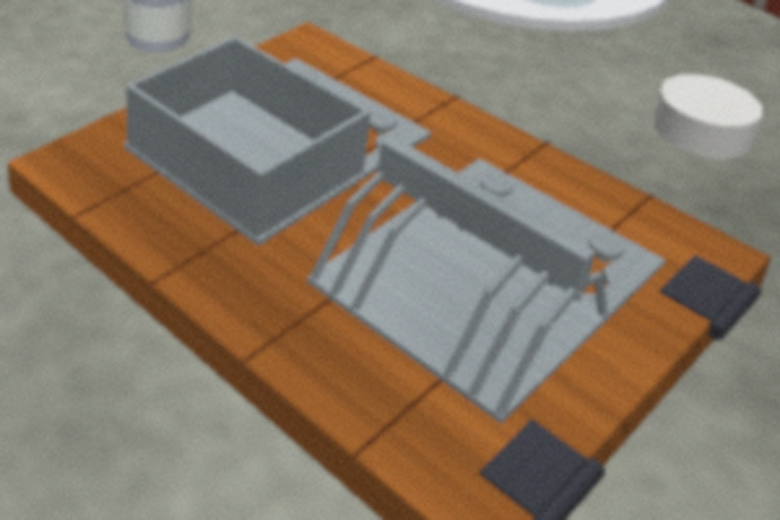

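Top crop: the rail runs (421,310)–(624,265), with plate corners at (357,155), (543,115), (603,360), (418,403). Side crop: rail top ends are at (380,142) and (588,260). Next I'll triangulate these and fit the poses.

```bash
cat > h.py <<'E'
import numpy as np
from workcell import get_state, eyes, env
from scipy.optimize import least_squares
from scipy.spatial.transform import Rotation as R
def cam(n):
    c=eyes.camera_info(n); q=np.array(c["orientation"]); f=200/np.tan(np.radians(c["fovy"]/2))
    return R.from_quat(q[[1,2,3,0]]),np.array(c["xyz"]),f,c["cx"],c["cy"]
def proj(c,P):
    p=c[0].inv().apply(np.atleast_2d(P)-c[1]); return np.c_[c[2]*p[:,0]/p[:,2]+c[3],c[2]*p[:,1]/p[:,2]+c[4]]
def world(p,P):
    return R.from_euler('z',p[3]).apply(np.atleast_2d(P))+p[:3]
def fit(obs,p0):   # obs: list (cam, model pts, pixels)
    f=lambda p:np.concatenate([(proj(c,world(p,m))-u).ravel() for c,m,u in obs])
    r=least_squares(f,p0,loss='soft_l1'); return r.x,np.round(r.fun if False else f(r.x),1).reshape(-1,2)
E
python3 - <<'E'
from h import *
T,S=cam("top"),cam("side")
t=lambda a:np.array(a)/3.3+[310,115]
s=lambda a:np.array(a)/2.6+[250,200]
# triangulate rail ends freely: mid top
def tri(u,v): return least_squares(lambda P:np.r_[(proj(T,P)-u).ravel(),(proj(S,P)-v).ravel()],[.45,-.1,.05])
for u,v in(((421,305),(380,142)),((624,262),(590,258)),((418,403),(313,278)),((603,360),(503,417))):
    r=tri(t(u),s(v));print("tri",r.x.round(4),r.cost.round(2))
# door
D=lambda x,y,z=26:[x*1e-3,y*1e-3,z*1e-3]
p,e=fit([(T,np.array([D(150,190),D(150,-190),D(-150,-190),D(-150,190)]),t([(35,142),(572,23),(680,447),(135,577)])),
 (S,np.array([D(150,190),D(-150,190),D(150,-190)]),s([(305,22),(10,168),(768,258)]))],[.45,-.1,0,-.2])
print("door",p.round(4),e.tolist())
for sy in(85,-85): print(sy,world(p,[D(-20,sy)]).round(4))
p,e=fit([(T,np.array([D(112,65,4),D(112,-65,4),D(-60,-65,4),D(-60,65,4),D(0,65,74),D(0,-65,74)]),t([(357,155),(543,115),(603,360),(418,403),(421,308),(626,265)])),
 (S,np.array([D(112,65,4),D(-60,65,4),D(-60,-65,4),D(112,-65,4),D(0,65,74),D(-5,-65,74)]),s([(475,160),(313,278),(503,417),(663,262),(382,142),(588,262)]))],[.45,-.1,.026,.2])
print("rack",p.round(4),e.tolist())
W=lambda x,y:D(x,y,45)
p,e=fit([(T,np.array([W(140,115),W(140,-115),W(-140,-115),W(-140,115)]),np.array([(109,151.5),(217,151.5),(218,280),(107,280)])),
 (S,np.array([W(-140,115),W(140,115),W(140,-115)]),np.array([(195,165),(285,141),(322,163)]))],[.45,.3,0,0])
print("tray",p.round(4),e.tolist())
s=get_state();q=s["orientation"];print(R.from_quat(q[[1,2,3,0]]).as_matrix().round(3))
E
```

```text
tri [ 0.5129 -0.2554  0.0932] 1.0
tri [ 0.5409 -0.385   0.0962] 0.12
tri [ 0.4553 -0.2736  0.028 ] 0.41
tri [ 0.4824 -0.3987  0.0291] 0.01
door [ 0.5275 -0.2347 -0.0053  0.2238] [[-0.7, -0.2], [-1.0, -0.4], [0.2, 0.1], [0.0, 0.3], [0.5, 0.6], [-1.4, -0.6], [0.9, 0.4]]
85 [[ 0.4891 -0.1563  0.0207]]
-85 [[ 0.5269 -0.322   0.0207]]
rack [ 0.5262 -0.3225  0.0234  0.2234] [[-0.5, 0.2], [-1.2, -0.3], [-0.1, 0.1], [-0.2, 0.3], [1.8, 0.4], [-0.2, -0.5], [1.4, -0.2], [-2.1, 0.3], [-0.2, 1.3], [0.6, -0.5], [1.3, -0.8], [-0.4, 0.0]]
tray [ 0.5032  0.3254 -0.0147  0.0127] [[1.1, 0.6], [-0.7, -0.5], [-1.9, -0.3], [0.4, 1.8], [-0.3, -8.3], [1.0, -0.2], [0.8, 4.1]]
[[-0.945  0.326 -0.001]
 [ 0.326  0.945 -0.001]
 [ 0.    -0.002 -1.   ]]
```

Rack and door fits agree: rack origin (0.5265, −0.322), yaw 0.2236, and rail top about 0.096 triangulated. I'll turn the tool 1.014 rad, then travel to above the rail.

```bash
python3 -m inch '[0,0,0,0.101, 0,0,0,0.101, 0,0,0,0.102, 0,0,0,0.102, 0,0,0,0.101]' 1 | tail -c 400
python3 -m inch '[0,0,0,0.101, 0,0,0,0.101, 0,0,0,0.102, 0,0,0,0.102, 0,0,0,0.101]' | tail -c 400
python3 -m inch '[-2,0.9,0,0, -3.58,1.64,0,0, -3.58,1.64,0,0, -3.58,1.64,0,0, -3.58,1.64,0,0]' | tail -c 400
python3 -m inch '[-3.58,1.64,0,0, -3.58,1.64,0,0, -3.58,1.64,0,0, -3.58,1.64,0,0, -3.58,1.64,0,0]'| tail -c 400
```

```text
clock: 0.52
tcp_pos: [0.1872, 0.5434, 0.2417]
orientation: [-0.0, 0.409, 0.912, -0.001]
wrist_force: [0.0, 0.4, 0.8]
finger_gap: 0.0854
grip_force: 0.0
clock: 0.93
tcp_pos: [0.1872, 0.5434, 0.2418]
orientation: [0.0, 0.625, 0.78, -0.001]
wrist_force: [0.1, -0.4, 0.1]
finger_gap: 0.0855
grip_force: 0.0
clock: 1.35
tcp_pos: [0.2968, 0.3997, 0.2419]
orientation: [-0.0, 0.623, 0.782, -0.0]
wrist_force: [-0.1, -0.2, -0.1]
finger_gap: 0.0853
grip_force: 0.0
clock: 1.77
tcp_pos: [0.4169, 0.2432, 0.2421]
orientation: [-0.0, 0.623, 0.782, -0.0]
wrist_force: [-0.0, 1.5, -0.2]
finger_gap: 0.0857
grip_force: 0.0
```

```bash
python3 -m inch '[-3.83,-0.12,0.28,0, -3.83,-0.12,0.28,0, -3.83,-0.12,0.28,0, -3.83,-0.12,0.28,0, -3.83,-0.12,0.28,0]' >/dev/null
python3 -m inch '[-3.83,-0.12,0.28,0, -3.83,-0.12,0.28,0, -3.83,-0.12,0.28,0, -3.83,-0.12,0.28,0, -3.83,-0.12,0.28,0]' >/dev/null
python3 -m inch '[-3.83,-0.12,0.28,0, -3.83,-0.12,0.28,0, -3.83,-0.12,0.28,0, -3.83,-0.12,0.28,0, -3.83,-0.12,0.28,0]' 
python3 -m inch '[0,0,0,0, 0,0,0,0, 0,0,0,0, 0,0,0,0, 0,0,0,0]' >/dev/null
python3 - <<'E'
from h import *
import cv2
c=cam("wrist"); im=eyes.read_camera("wrist")[:,:,::-1].copy(); s=get_state(); print(s["tcp_pos"].round(4),s["orientation"].round(4),s["clock"])
p=np.array([.5265,-.3222,.026,.2236])
M=np.array([[0,65,74],[0,-65,74],[0,28,74],[0,-28,74],[-60,65,4],[-60,-65,4],[112,65,4],[112,-65,4]])/1e3
u=proj(c,world(p,M)); print(u.round(1).tolist())
cv2.imwrite("pics/w1_raw.png",im)
for a in u: cv2.circle(im,tuple(int(round(v)) for v in a),3,(0,0,255),1)
cv2.imwrite("pics/w1.png",cv2.resize(im,(800,500)))
E
```

```text
clock: 3.02
tcp_pos: [0.5267, -0.3208, 0.1995]
orientation: [-0.0, 0.623, 0.782, 0.0]
wrist_force: [0.3, 0.3, -0.6]
finger_gap: 0.0853
grip_force: 0.0
[ 0.527  -0.3176  0.2008] [1.000e-04 6.226e-01 7.825e-01 1.000e-04] 3.4833
[[314.4, 120.1], [314.5, 284.8], [314.4, 172.5], [314.5, 243.1], [247.8, 114.2], [255.8, 246.6], [440.4, 114.6], [425.6, 246.9]]
```

View pics/w1.png

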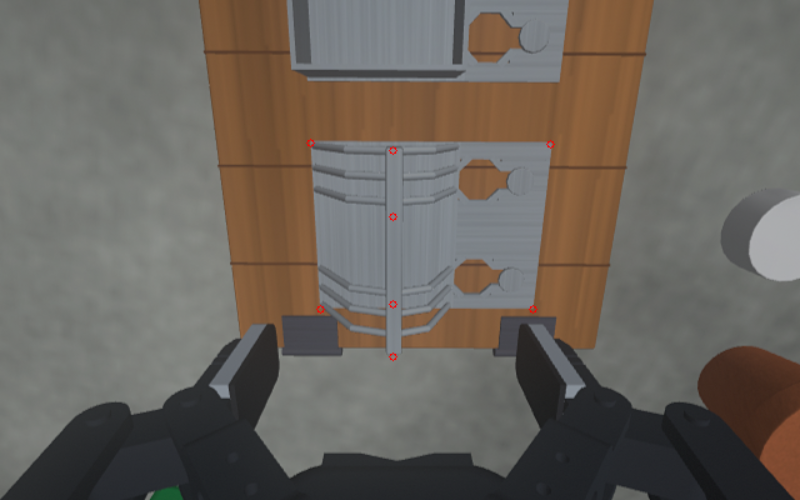

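The overlay matches: rail ends are at (393,150) and (393,357), the predicted marks sit on them within about 2 mm, and the pads straddle the rail. Now I'll go down and grip.

```bash
python3 -m inch '[-0.45,-0.1,1.5,0, 0,0,1.5,0, 0,0,1.5,0, 0,0,1.5,0, 0,0,1.5,0]' >/dev/null
python3 -m inch '[0,0,1.2,0, 0,0,1.2,0, 0,0,1.2,0, 0,0,0.9,0, 0,0,0.2,0]'
python3 -m inch '[0,0,0,0, 0,0,0,0, 0,0,0,0, 0,0,0,0, 0,0,0,0]' -1 60
python3 -m inch '[0,0,0,0, 0,0,0,0, 0,0,0,0, 0,0,0,0, 0,0,0,0]'
python3 -m inch '[0,0,0,0, 0,0,0,0, 0,0,0,0, 0,0,0,0, 0,0,0,0]'
```

```text
clock: 4.32
tcp_pos: [0.5263, -0.3221, 0.0769]
orientation: [-0.001, 0.623, 0.782, 0.0]
wrist_force: [-0.4, -0.0, 0.1]
finger_gap: 0.0857
grip_force: 0.0
clock: 4.73
tcp_pos: [0.5274, -0.3239, 0.079]
orientation: [0.001, 0.623, 0.782, 0.0]
wrist_force: [-0.6, 0.1, 0.6]
finger_gap: 0.0253
grip_force: 0.0
clock: 5.15
tcp_pos: [0.5272, -0.3239, 0.0788]
orientation: [0.0, 0.623, 0.782, -0.0]
wrist_force: [-1.2, 0.5, 5.6]
finger_gap: 0.0091
grip_force: 59.9
clock: 5.57
tcp_pos: [0.5271, -0.3239, 0.0788]
orientation: [0.0, 0.623, 0.782, -0.0]
wrist_force: [-1.4, -0.4, 5.0]
finger_gap: 0.0095
grip_force: 59.9
```

Gripped: gap 9.5 mm at 60 N. Now slide 28 mm along tool +y.

```bash
python3 -m inch '[0,0.28,0,0, 0,0.28,0,0, 0,0.28,0,0, 0,0.28,0,0, 0,0.28,0,0]'
python3 -m inch '[0,0.28,0,0, 0,0.28,0,0, 0,0.28,0,0, 0,0.28,0,0, 0,0.28,0,0]'
python3 -m inch '[0,0,0,0, 0,0,0,0, 0,0,0,0, 0,0,0,0, 0,0,0,0]'
python3 - <<'E'
from h import *
import cv2
im=eyes.read_camera("wrist")[:,:,::-1]; cv2.imwrite("pics/w2.png",im)
E
```

```text
clock: 5.98
tcp_pos: [0.5394, -0.3211, 0.0788]
orientation: [-0.0, 0.624, 0.782, -0.001]
wrist_force: [-5.8, -1.2, 7.2]
finger_gap: 0.0093
grip_force: 60.4
clock: 6.4
tcp_pos: [0.5531, -0.318, 0.0788]
orientation: [-0.0, 0.624, 0.782, -0.001]
wrist_force: [-6.6, -2.3, 7.3]
finger_gap: 0.0092
grip_force: 60.4
clock: 6.82
tcp_pos: [0.5537, -0.3179, 0.0788]
orientation: [-0.0, 0.623, 0.782, -0.001]
wrist_force: [-3.4, -0.5, 6.2]
finger_gap: 0.0092
grip_force: 60.2
```

View pics/w2.png

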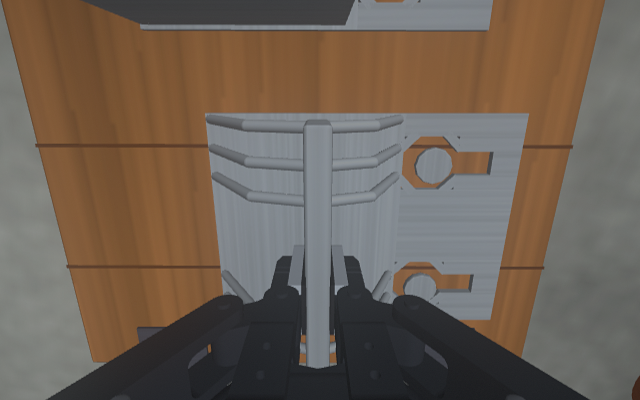

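The stud heads sit in the wide ends, at (433,166) and (420,288), clear all round. Lifting straight up.

```bash
python3 -m inch '[0,0,-0.4,0, 0,0,-0.4,0, 0,0,-0.4,0, 0,0,-0.4,0, 0,0,-0.4,0]'
python3 -m inch '[0,0,-0.6,0, 0,0,-0.8,0, 0,0,-1,0, 0,0,-1,0, 0,0,-1,0]'
python3 -m inch '[0,0,-2,0, 0,0,-2,0, 0,0,-2,0, 0,0,-2,0, 0,0,-2,0]'
python3 - <<'E'
from h import *
import cv2
im=eyes.read_camera("top"); cv2.imwrite("pics/t2.png",im[:,:,::-1])
T=cam("top")
W=lambda x,y,z=45:[x*1e-3,y*1e-3,z*1e-3]
m=np.array([W(140,115),W(140,-115),W(-140,-115),W(-140,115)]);u=np.array([(109,151.5),(217,151.5),(218,280),(107,280)])
f=lambda p:(proj(T,world([p[0],p[1],0,p[2]],m))-u).ravel()
r=least_squares(f,[.5,.32,0]);print(r.x.round(4),f(r.x).round(1))
cv2.imwrite("pics/t2c.png",cv2.resize(im[130:300,80:240,::-1],None,fx=3.5,fy=3.5))
E
```

```text
clock: 7.28
tcp_pos: [0.5541, -0.317, 0.098]
orientation: [-0.001, 0.623, 0.782, 0.0]
wrist_force: [-0.3, -0.2, -5.3]
finger_gap: 0.0089
grip_force: 58.4
clock: 7.7
tcp_pos: [0.5545, -0.3175, 0.1438]
orientation: [0.0, 0.623, 0.782, 0.0]
wrist_force: [0.9, -0.2, -5.6]
finger_gap: 0.0092
grip_force: 58.4
clock: 8.12
tcp_pos: [0.5542, -0.3173, 0.2444]
orientation: [0.001, 0.623, 0.782, 0.0]
wrist_force: [0.2, 0.2, -4.9]
finger_gap: 0.0091
grip_force: 58.6
[0.5034 0.3202 0.011 ] [ 0.7 -0.9  0.5 -1.8 -0.9  0.3 -0.2  2.3]
```

View pics/t2c.png

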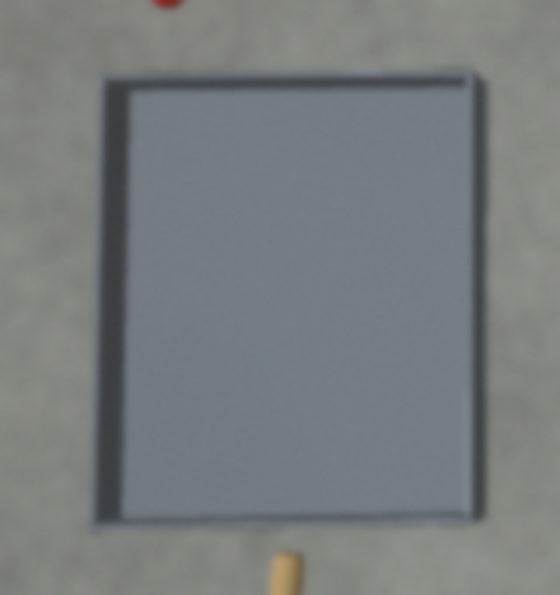

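View pics/t2.png

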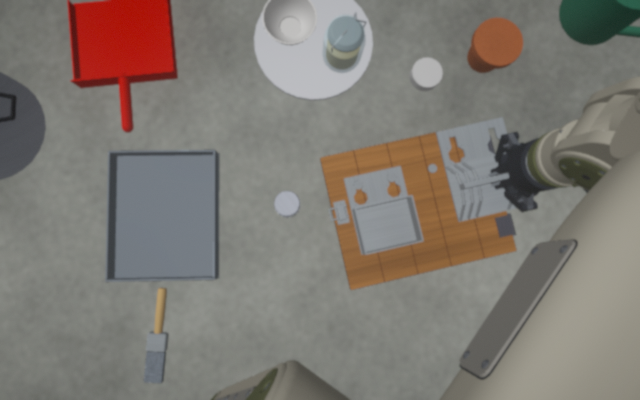

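Top view: the rack hangs free above the studs, the trough hasn't moved, and the tray rim corners are at about (110,152)–(215,279). That puts the tray centre at about (0.503, 0.323) with yaw 0.01. Carrying it over, with the turn first.

```bash
python3 -m inch '[0,0,0,0.043, 0,0,0,0.043, 0,0,0,0.043, 0,0,0,0.043, 0,0,0,0.043]' >/dev/null
python3 -m inch '[1,-0.35,0,0, 2,-0.35,0,0, 3,-0.35,0,0, 3.4,-0.35,0,0, 3.4,-0.35,0,0]'
python3 -m inch '[3.4,-0.35,0,0, 3.4,-0.35,0,0, 3.4,-0.35,0,0, 3.4,-0.35,0,0, 3.4,-0.35,0,0]' >/dev/null
python3 -m inch '[3.4,-0.35,0,0, 3.4,-0.35,0,0, 3.4,-0.35,0,0, 3.4,-0.35,0,0, 3.4,-0.35,0,0]' >/dev/null
python3 -m inch '[3.4,-0.35,0,0, 3.4,-0.35,0,0, 3.4,-0.35,0,0, 3,-0.35,0,0, 2,-0.35,0,0]' >/dev/null
python3 -m inch '[1.1,0,0,0, 1,0,0,0, 0,0,0,0, 0,0,0,0, 0,0,0,0]'
```

```text
clock: 9.0
tcp_pos: [0.535, -0.1887, 0.2422]
orientation: [0.0, 0.704, 0.71, 0.0]
wrist_force: [1.1, 0.5, -4.9]
finger_gap: 0.0094
grip_force: 58.8
clock: 10.67
tcp_pos: [0.4781, 0.3219, 0.2423]
orientation: [0.0, 0.704, 0.71, -0.0]
wrist_force: [0.3, 0.4, -4.8]
finger_gap: 0.0091
grip_force: 58.7
```

```bash
python3 -m inch '[0,0,1,0, 0,0,1.8,0, 0,0,2,0, 0,0,2,0, 0,0,2,0]' >/dev/null
python3 -m inch '[0,0,2,0, 0,0,1.5,0, 0,0,1,0, 0,0,0.7,0, 0,0,0.5,0]'
python3 - <<'E'
from h import *
import cv2
a=cv2.resize(eyes.read_camera("top")[120:310,60:280,::-1],None,fx=1.8,fy=1.8)
b=cv2.resize(eyes.read_camera("side")[80:270,150:370,::-1],None,fx=1.8,fy=1.8)
cv2.imwrite("pics/p.png",np.hstack([a,b]))
E
```

```text
clock: 11.5
tcp_pos: [0.4779, 0.3223, 0.0965]
orientation: [-0.0, 0.704, 0.71, -0.0]
wrist_force: [1.1, 0.7, -5.5]
finger_gap: 0.0089
grip_force: 58.7
```

View pics/p.png

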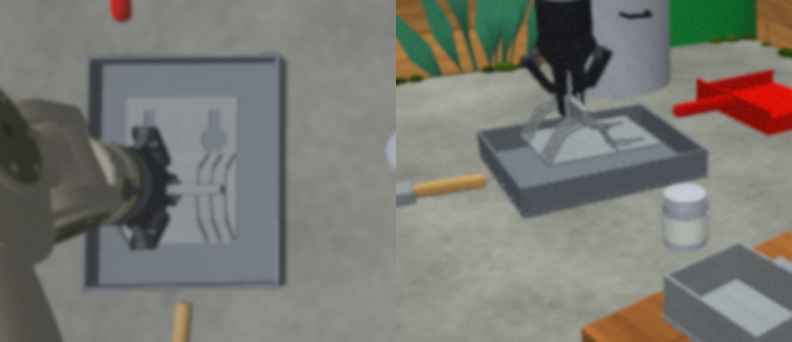

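The rack plate spans (127,97)–(238,243) inside the tray's (85–280, 57–287), so it's well centred with an even margin, and it's level in the side view. Lowering to the floor slowly.

```bash
python3 -m inch '[0,0,0.6,0, 0,0,0.6,0, 0,0,0.6,0, 0,0,0.5,0, 0,0,0.5,0]'
python3 -m inch '[0,0,0.25,0, 0,0,0.2,0, 0,0,0.15,0, 0,0,0.15,0, 0,0,0.1,0]'
python3 -m inch '[0,0,0.05,0, 0,0,0.05,0, 0,0,0.05,0, 0,0,0,0, 0,0,0,0]'
```

```text
clock: 12.02
tcp_pos: [0.4778, 0.3229, 0.0688]
orientation: [-0.0, 0.704, 0.711, -0.0]
wrist_force: [-0.6, -0.1, -6.4]
finger_gap: 0.0092
grip_force: 58.9
clock: 12.43
tcp_pos: [0.478, 0.323, 0.0608]
orientation: [0.0, 0.704, 0.711, 0.0]
wrist_force: [0.5, 0.1, -6.0]
finger_gap: 0.0089
grip_force: 58.7
clock: 12.85
tcp_pos: [0.4779, 0.3229, 0.0594]
orientation: [-0.0, 0.704, 0.711, 0.0]
wrist_force: [0.2, 0.4, -4.9]
finger_gap: 0.009
grip_force: 58.7
```

```bash
python3 -m inch '[0,0,0.05,0, 0,0,0.05,0, 0,0,0.05,0, 0,0,0,0, 0,0,0,0]'
python3 -m inch '[0,0,0.03,0, 0,0,0.03,0, 0,0,0.03,0, 0,0,0,0, 0,0,0,0]'
```

```text
clock: 13.27
tcp_pos: [0.4779, 0.3229, 0.0578]
orientation: [0.0, 0.704, 0.711, 0.0]
wrist_force: [0.3, 0.9, -5.1]
finger_gap: 0.009
grip_force: 58.9
clock: 13.68
tcp_pos: [0.4779, 0.3229, 0.0578]
orientation: [0.0, 0.704, 0.711, 0.0]
wrist_force: [-3.2, -2.6, 6.2]
finger_gap: 0.0087
grip_force: 60.4
```

It's on the floor: the vertical force turned from −5 to +6 N. Release and retreat.

```bash
python3 -m inch '[0,0,0,0, 0,0,0,0, 0,0,0,0, 0,0,0,0, 0,0,0,0]' 1
python3 -m inch '[0,0,0,0, 0,0,0,0, 0,0,0,0, 0,0,0,0, 0,0,0,0]'
python3 -m inch '[0,0,-0.5,0, 0,0,-1,0, 0,0,-2,0, 0,0,-2,0, 0,0,-2,0]'
python3 -m inch '[0,0,-2,0, 0,0,-2,0, 0,0,-2,0, 0,0,-2,0, 0,0,-2,0]'
python3 - <<'E'
from h import *
import cv2
a=cv2.resize(eyes.read_camera("top")[120:310,60:280,::-1],None,fx=1.8,fy=1.8)
b=cv2.resize(eyes.read_camera("side")[80:270,150:370,::-1],None,fx=1.8,fy=1.8)
cv2.imwrite("pics/q.png",np.hstack([a,b]))
E
```

```text
clock: 14.1
tcp_pos: [0.4781, 0.323, 0.0569]
orientation: [0.0, 0.704, 0.711, 0.0]
wrist_force: [1.0, -0.3, 0.5]
finger_gap: 0.069
grip_force: 0.0
clock: 14.52
tcp_pos: [0.4779, 0.3229, 0.0569]
orientation: [0.0, 0.704, 0.711, 0.0]
wrist_force: [-0.1, 0.5, -0.7]
finger_gap: 0.0853
grip_force: 0.0
clock: 14.93
tcp_pos: [0.4779, 0.3229, 0.1336]
orientation: [0.0, 0.704, 0.711, 0.0]
wrist_force: [-0.0, 0.7, -0.6]
finger_gap: 0.0851
grip_force: 0.0
clock: 15.35
tcp_pos: [0.4778, 0.3229, 0.2342]
orientation: [0.0, 0.704, 0.711, 0.001]
wrist_force: [-0.4, 0.2, 0.6]
finger_gap: 0.0854
grip_force: 0.0
```

View pics/q.png

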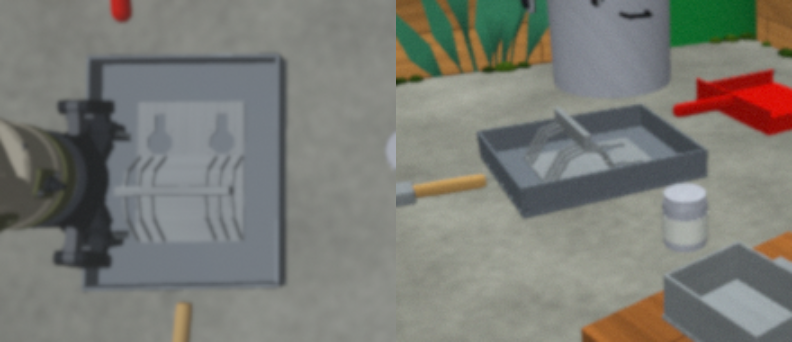

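The rack lies flat and centred in the tray, with its plate at (137,101)–(243,243), basket side up. The gripper is clear.

```bash
python3 -c "
from workcell import env
print(env.hand_in())"
```

```text
the job is handed in; nothing more can be done
None
```

The hay rack was slid free of its studs, lifted off and set down flat, basket side up, in the wash tray. The feed trough is still hung on the door, and the job was handed in at about 15.5 s with no verdict returned.

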